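Draw the long bath brush out of its hooded box and hold it up

TASK

Take the long bath brush out of the wooden box through the opening in the box's top. It is longer than the opening, so bring its handle end out first, tilted, and draw the head out from under the hood; leave the box standing where it is and do not disturb the bottle, jar, duck or teething ring. Finish holding the brush still and level in the gripper, at least 10 cm higher than the top of the box and touching nothing else; do not put it down or let go.

Things in the scene. Friction and masses are not known exactly. Their poses are not given: they have to be found in the camera images.
- box: Loose heavy wooden box, 1.8 kg, 152 (its x) by 312 (its y) by 70 mm high outside; origin at the centre of its underside, z up. Walls and floor 6 mm thick: inside 140 by 300 mm, inner floor at z = 6 mm. Fixed boards cover part of the top (underside z = 64, top z = 70 mm): a hood over y = -156 to -40 mm and a narrow lip over y = 130 to 156 mm.
- box_opening (a point): Centre of the opening in the box's top, level with the top of the boards; 45 mm along +y from the box's middle, 70 mm up. Axes as the box's. The opening is 170 mm long (y) by 140 mm wide (x), from the hood's edge to the lip's edge.
- brush_center (a point): Rigid white plastic bath brush, 240 mm long, about 130 g (varies), lying flat on the box's inner floor, about along the box's y, head under the hood. This point: half-way along its length, 12 mm above its underside; its y points to the handle end, z up. Head: y = -120 to -40 mm, 46 mm wide, 26 mm high, stiff bristles up. Centre of mass near y = -17 mm.
- brush_handle_end (a point): Tip of the brush's handle, 120 mm along +y from the brush's centre, 12 mm above its underside; at the start it may lie under the narrow lip. The handle is a straight bar with a flush grey sleeve near its end, 20 mm wide and 24 mm high, from this tip to 162 mm back; pinch it across its width inside the opening.
- brush_head_end (a point): Tip of the brush's head, 120 mm along -y from the brush's centre, 12 mm above its underside; hidden under the hood at the start.
- bottle: Bystander: loose upright white bottle, 60 mm across, 170 mm high, beyond the box; origin at the centre of its underside.
- jar: Bystander: loose jar with lid, 84 mm across, 75 mm high, beyond the box; origin at the centre of its underside.
- duck: Bystander: loose yellow bath duck, about 85 mm long and 77 mm high, to one side of the box; origin at the centre of its underside.
- teether: Bystander: loose teething ring lying flat, 80 mm across, 14 mm high, to one side of the box; origin at the centre of its underside.

How it is judged:
On the way:
1. the brush is tilted through the opening: its handle end is above the box's top while its head end is still inside (height (world z) of brush_handle_end above 0.085 m and height (world z) of brush_head_end below 0.07 m), for 0.1 s.
At the end, for the whole second after the job is handed in: The gripper holds the brush, at rest and touching neither box nor bottle: its centre more than 155 mm above the work surface (85 mm above the box's top) and both ends more than 125 mm, its length within 15 degrees of level; the box stands on the work surface within 40 mm of where it was (height (world z) of brush_center above 0.155 m and height (world z) of each of brush_head_end, brush_handle_end above 0.125 m and angle between brush_center's own y axis and vertical between 1.31 and 1.83 rad and contact force between brush and the fingers above 1 N and contact force between brush and box below 0.1 N and linear speed of brush below 0.03 m/s and angular speed of brush below 0.3 rad/s and height (world z) of box below 0.01 m and distance of box from where it was at the start of the episode below 0.04 m and contact force between brush and bottle below 0.1 N); the arm keeps its last pose, push and grip.
It fails at once if the box is lifted, tipped or pushed more than 40 mm (distance of box from where it was at the start of the episode above 0.04 m or angle between box's own z axis and vertical above 0.15 rad).
It fails at once if a bystander is moved more than 30 mm (distance of any of bottle, jar, duck, teether from where it was at the start of the episode above 0.03 m).
It also fails if it takes over 42 s, if anything falls off the work surface, if the arm or the gripper's body presses on something with over 40 N, if the wrist force passes 120 N, or if a joint passes its speed limit or range.

ROBOT

A 6-joint arm with a two-finger parallel gripper is mounted at the origin on the work surface. World frame = base frame: x ahead of the robot, y to its left, z up, the work surface at z = 0. Lengths are in m, angles in rad, forces in N, time in s.
With the tool pointing down it reaches from about 0.325 to 0.85 m from the base axis. Payload 4.4 kg.
Tool frame: the origin (TCP) lies midway between the tips of the shut fingers; the grasp point (between the pads) lies 19 mm behind it; x points along the fingers, z is the direction in which the jaws open and shut, and the axes are right-handed (so a half turn about x gives the same grasp; the last joint's range is limited). The gripper opens to 94 mm and grips with 3 to 60 N. Pads are 16 mm wide; open, the fingers measure 119 mm over their backs; the gripper's body (75 mm by 177 mm) begins 78 mm behind the grasp point.
Start: joints at [-1.472, 0.207, 1.542, -0, 1.393, -0.15], TCP at [0.142, -0.557, 0.205] pointing down, gripper open.
Joint ranges: [-2.73, 2.73], [-0.86, 2.22], [0.23, 2.46], [-1.11, 4.25], [0.08, 2.63], [-2.82, 2.82]. Speed limits (rad/s): [2.79, 2.79, 3.14, 3.14, 3.14, 3.14].

INTERFACE

Orientations are given as a rotation vector (axis times angle).
In Python, from rig import ctrl, hand, sensors, imaging, boxes_of, silhouettes gives the robot as it stands. Calls block until the motion is done:
- ctrl.move_ptp(position, orientation): joint-space move of the TCP to a pose.
- ctrl.move_l(position, ori=None, v=0.15, stop_force=None): straight line of the TCP; ori=None keeps the orientation; v is the mean speed in m/s. With stop_force (N) it stops when the force on the tool has changed by that much, and returns True; else False.
- ctrl.set_joints(angles): joint-space move.
- hand.command_gripper(opening, force=None): finger opening in m; force is the grip in N (None keeps the last); returns when the fingers have stopped.
- ctrl.hold(seconds).
- ctrl.inverse_kinematics(position, orientation): joint angles nearest the present ones, or None.
- sensors.get_state(): the state.
- imaging.camera(name): name is "scene" or "top"; returns a dict with "color" (400x640x3 uint8, blue, green, red), "fx", "fy", "cx", "cy" (pixels), "R" (3x3) and "t" (3): a world point X has camera coordinates R X + t. Camera axes: x right, y down, z forward; pixel columns grow to the right and rows downward; lengths in m; the calibration is good to about 2 mm. A picture is of the moment at which its call begins. There is no depth.
A pose or a line that the arm cannot do raises ctrl.PlanningError and nothing moves.
- ctrl.close_job(): hands the job in, once; it reports no verdict.
Trained networks look in the newest picture that a camera, given by its name, has taken for a name from the list of things; names that differ only in an ending like _2 or _b are one class to them, and where a whole thing is asked for, a point or a joint stands for the part that bears it (a point fixed in the world has none). Each returns a list of dicts, best first, with "conf" (0 to 1); they miss things now and then, are a little off and sometimes report something else, mostly with a low value. They report only what shows in the picture. A call takes as long as a camera call.
- boxes_of(target, camera): "location" ([column, row] in pixels, amid what is visible of it).
- silhouettes(target, camera): "region" (400x640 bool, what is visible of it) and "location" ([column, row] in pixels, amid what is visible of it).
The state is a dict: "time_s": time; "joints": joint angles; "qvel": joint speeds; "joint_torque": joint torques, N m; "position": TCP position; "eef_rot": TCP orientation; "ft_force": force on the tool from outside, world axes, zero at the start; "wrist_torque": the same for the moment, N m; "opening": finger opening in m.
Only numpy, scipy, OpenCV 4.12 (cv2) and the standard library are available. Lean on these libraries where they do the work, as an engineer would, in place of code of your own. Each camera call takes 0.05 s, during which the arm holds its last target.

## Working session

There is one attempt and no reset: what is moved stays moved. The work goes in short steps, each a Python script; the robot and the scene stay as the last script left them, time stands still between calls to the robot, and variables do not carry over. Pictures are saved under pics/ and viewed, and the job is handed in when it is done.

```bash
mkdir -p pics; ls; python3 - <<'E'
from rig import ctrl, hand, sensors, imaging, boxes_of, silhouettes
import cv2,numpy as np
s=sensors.get_state();print({k:np.round(v,3) for k,v in s.items()})
for n in("scene","top"):
    c=imaging.camera(n);cv2.imwrite(f"pics/{n}0.png",c["color"]);print(n,c["fx"],c["cx"],c["cy"],np.round(c["R"],3).tolist(),np.round(c["t"],3), -c["R"].T@c["t"])
E
```

```text
pics
{'time_s': np.float64(0.0), 'joints': array([-1.472,  0.207,  1.543, -0.   ,  1.394, -0.15 ]), 'qvel': array([-0.002, -0.   ,  0.001, -0.   ,  0.   ,  0.   ]), 'joint_torque': array([-1.0000e-03, -3.7088e+01, -2.8142e+01,  7.0000e-02,  3.6000e-02,
       -0.0000e+00]), 'position': array([ 0.141, -0.556,  0.204]), 'eef_rot': array([ 1.026,  1.318, -1.023]), 'ft_force': array([ 0.26 ,  0.19 , -0.495]), 'wrist_torque': array([-0.021,  0.032,  0.037]), 'opening': np.float64(0.094)}
scene 421.92590158275283 319.805446087692 191.4134177955843 [[-0.475, 0.88, 0.018], [0.475, 0.274, -0.836], [-0.741, -0.388, -0.548]] [ 0.29  -0.223  1.663] [1.47627975 0.45143074 0.71966539]
top 373.7673385150334 328.14834943679 208.1600717692444 [[-0.001, -1.0, 0.006], [-0.999, 0.0, -0.053], [0.053, -0.006, -0.999]] [-0.02   0.602  1.299] [ 0.53178015 -0.0125516   1.32935419]
```

View pics/scene0.png

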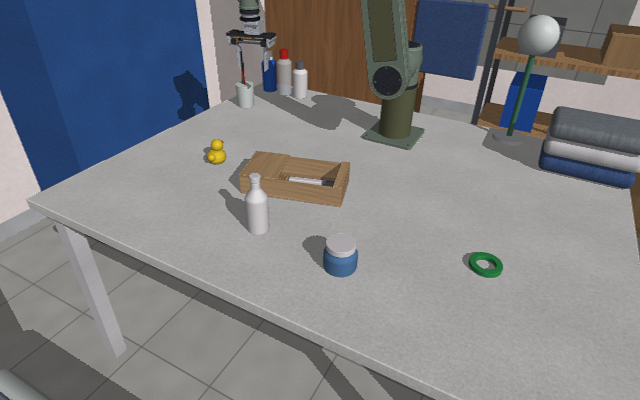

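View pics/top0.png

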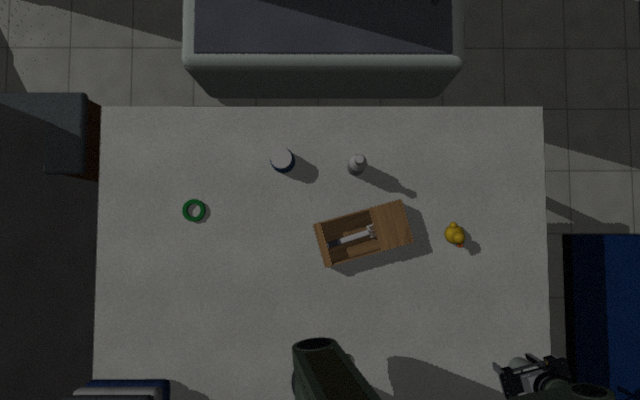

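The scene camera shows the box (~(295,180)), bottle (258,210), jar (340,255), duck (216,153) and ring (486,265). In the top view the hood is on the right (390,225) and the brush handle is visible at (350,238) in the opening.

```bash
cat > h.py <<'E'
import cv2,numpy as np
def ray(c,px,z):
    d=c["R"].T@np.array([(px[0]-c["cx"])/c["fx"],(px[1]-c["cy"])/c["fy"],1.]);o=-c["R"].T@c["t"]
    return o+d*(z-o[2])/d[2]
def proj(c,X):
    p=np.atleast_2d(X)@c["R"].T+c["t"];return np.c_[c["fx"]*p[:,0]/p[:,2]+c["cx"],c["fy"]*p[:,1]/p[:,2]+c["cy"]]
E
python3 - <<'E'
from rig import *
from rig import imaging,boxes_of,silhouettes
from h import *
cs={n:imaging.camera(n) for n in("scene","top")}
for n,c in cs.items():
    for t,z in(("box",.035),("brush_center",.018),("bottle",.085),("jar",.037),("duck",.035),("teether",.007)):
        for r in silhouettes(t,n)[:2]:
            ys,xs=np.nonzero(r["region"])
            print(n,t,round(r["conf"],2),np.round(r["location"],1),r["region"].sum(),(xs.min(),xs.max(),ys.min(),ys.max()),np.round(ray(c,r["location"],z),3))
            if t in("box","brush_center") and r["conf"]>.4: np.save(f"{n}_{t}.npy",r["region"])
c=cs["top"]["color"][185:285,295:430];cv2.imwrite("pics/top_crop.png",cv2.resize(c,None,fx=5.9,fy=5.9,interpolation=cv2.INTER_CUBIC))
c=cs["scene"]["color"][140:215,230:360];cv2.imwrite("pics/sc_crop.png",cv2.resize(c,None,fx=6,fy=6,interpolation=cv2.INTER_CUBIC))
E
```

```text
scene box 0.7 [295.5 174.1] 3973 (np.int64(238), np.int64(349), np.int64(151), np.int64(206)) [ 0.501 -0.147  0.035]
scene brush_center 0.71 [305.5 179.5] 370 (np.int64(277), np.int64(334), np.int64(173), np.int64(186)) [ 0.49  -0.117  0.018]
scene bottle 0.75 [256.9 208.4] 1130 (np.int64(245), np.int64(268), np.int64(173), np.int64(234)) [ 0.769 -0.101  0.085]
scene jar 0.91 [337.1 254.8] 1215 (np.int64(324), np.int64(356), np.int64(233), np.int64(275)) [0.777 0.136 0.037]
scene duck 0.8 [218.2 152.8] 353 (np.int64(206), np.int64(225), np.int64(140), np.int64(164)) [ 0.512 -0.448  0.035]
scene teether 0.86 [481.9 268.4] 581 (np.int64(468), np.int64(502), np.int64(252), np.int64(277)) [0.617 0.451 0.007]
top box 0.57 [363.9 229. ] 3653 (np.int64(314), np.int64(412), np.int64(201), np.int64(266)) [ 0.529 -0.144  0.035]
top brush_center 0.87 [353.  237.2] 342 (np.int64(327), np.int64(375), np.int64(225), np.int64(247)) [ 0.5   -0.107  0.018]
top bottle 0.77 [354.6 165. ] 328 (np.int64(348), np.int64(366), np.int64(154), np.int64(175)) [ 0.743 -0.109  0.085]
top bottle 0.43 [364.9 229.5] 3687 (np.int64(315), np.int64(412), np.int64(201), np.int64(267)) [ 0.527 -0.142  0.085]
top jar 0.82 [281.2 157.7] 480 (np.int64(271), np.int64(294), np.int64(148), np.int64(172)) [0.777 0.143 0.037]
top jar 0.74 [454.2 234.9] 324 (np.int64(445), np.int64(464), np.int64(223), np.int64(245)) [ 0.508 -0.456  0.037]
top duck 0.73 [456.3 235.3] 361 (np.int64(445), np.int64(465), np.int64(222), np.int64(247)) [ 0.507 -0.464  0.035]
top teether 0.71 [197.  206.3] 328 (np.int64(183), np.int64(205), np.int64(199), np.int64(222)) [0.609 0.443 0.007]
```

View pics/top_crop.png

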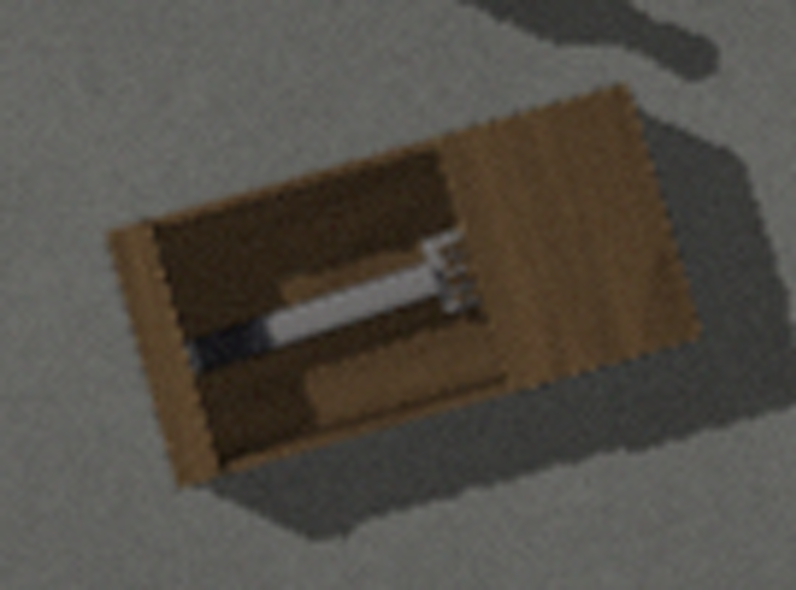

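View pics/sc_crop.png

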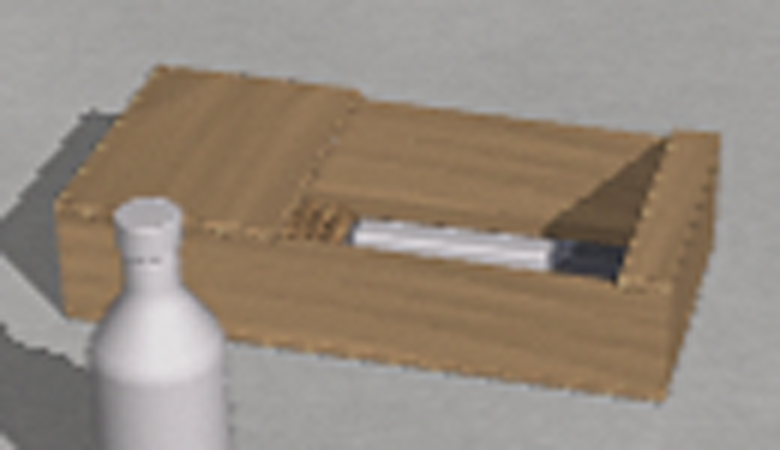

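Crop of top: box top corners at crop (108,233), (182,487), (700,330), (625,85); handle axis runs from (192,355) to (435,280), its tip hidden under the lip; head bristles start at ~(435,270).

```bash
python3 - <<'E'
from rig import imaging
from h import *
from scipy.optimize import least_squares
c=imaging.camera("top"); s=imaging.camera("scene")
f=lambda p,o=(295,185),k=5.9:[(p[0]+.5)/k-.5+o[0],(p[1]+.5)/k-.5+o[1]]
g=lambda p:f(p,(230,140),6)
loc=np.array([[.076,.156,.07],[-.076,.156,.07],[-.076,-.156,.07],[.076,-.156,.07]])
pt=np.array([f(p) for p in[(108,233),(182,487),(700,330),(625,85)]])
ps=np.array([g(p) for p in[(655,285),(720,132),(157,66),(57,207)]])
low=np.array([[.076,.156,0],[.076,-.156,0]]);pl=np.array([g(p) for p in[(662,400),(65,317)]])
def W(q,L):
    a=q[2];R=np.array([[np.cos(a),-np.sin(a),0],[np.sin(a),np.cos(a),0],[0,0,1]]);return L@R.T+[q[0],q[1],0]
for nm,w in(("both",(1,1)),("top",(1,0)),("scene",(0,1))):
    r=least_squares(lambda q:np.r_[w[0]*(proj(c,W(q,loc))-pt).ravel(),w[1]*(proj(s,W(q,loc))-ps).ravel(),w[1]*(proj(s,W(q,low))-pl).ravel()],[.52,-.14,0.2])
    print(nm,r.x,np.degrees(r.x[2]),np.round(r.fun,1))
A=ray(c,f((192,355)),.03);B=ray(c,f((435,280)),.03);print(A,B,np.degrees(np.arctan2(-(A-B)[0],(A-B)[1])),np.linalg.norm(A-B))
# scene: handle top near edge/far edge rough centre of top face
for p in((352,230),(552,252),(620,262)):print(ray(s,g(p),.03))
print("sleeve start top",ray(c,f((268,330)),.03), "head",ray(c,f((440,270)),.032))
E
```

```text
both [ 0.5168075  -0.13818902  0.27893463] 15.981777306491518 [-0.5 -0.4 -0.6  0.2  0.8  1.   0.6 -0.8  2.3 -0.2 -0.3  0.1 -0.4 -0.4
 -1.  -0.8 -0.   0.6 -0.3  0.4]
top [ 0.51684018 -0.13779686  0.2849325 ] 16.325429515611937 [-0.6 -0.1 -0.5  0.5  0.8  0.7  0.3 -1.   0.  -0.  -0.  -0.  -0.  -0.
 -0.  -0.   0.   0.  -0.   0. ]
scene [ 0.51651189 -0.13843316  0.2713299 ] 15.546058161906084 [-0.  -0.  -0.   0.   0.   0.   0.  -0.   1.9 -0.1 -0.2  0.2 -0.1 -0.6
 -1.1 -1.1 -0.3  0.7 -0.4  0.1]
[ 0.47435363 -0.01683326  0.03      ] [ 0.51818449 -0.15984785  0.03      ] 17.0391625042837 0.1495804684381535
[ 0.52551874 -0.1590364   0.03      ]
[ 0.49247078 -0.05848507  0.03      ]
[ 0.48357237 -0.02370111  0.03      ]
sleeve start top [ 0.48894238 -0.06148816  0.03      ] head [ 0.52406842 -0.16259917  0.032     ]
```

```bash
cat > plan.py <<'E'
import numpy as np
from scipy.spatial.transform import Rotation as Ro
G=.035; DZ=-.008; YAW=np.radians(16.7)
BX=np.array([.5168,-.1382]); 
# brush axis point at box y=19mm : project on the measured line
P=np.array([.4963,-.0883]); U=np.array([-np.sin(YAW),np.cos(YAW)])
yb=np.array([-np.sin(.279),np.cos(.279)])
Y0=(P-BX)@yb; ORG=P-U*Y0      # point of line at box y=0
def pose(Y,Z,th,flip=1):
    th=np.radians(th)
    y=np.array([U[0]*np.cos(th),U[1]*np.cos(th),np.sin(th)]); x=np.array([U[1],-U[0],0]); z=np.cross(x,y)
    C=np.r_[ORG+U*Y,Z]; p=C+G*y+DZ*z
    tx=-z; tz=flip*x; ty=np.cross(tz,tx)
    return p,Ro.from_matrix(np.c_[tx,ty,tz]).as_rotvec()
WP=[(.019,.018,0),(.010,.026,2),(-.008,.026,3),(-.010,.040,12),(.0,.055,18),(.015,.068,23),(.04,.085,25),(.08,.110,27),(.115,.140,27),(.115,.19,20),(.09,.22,0)]
E
python3 - <<'E'
from plan import *
import cv2
from rig import ctrl
def sd(Y,Z,th):
    t=np.radians(th);c,s=np.cos(t),np.sin(t)
    pts=[]
    for a,b,top in((-.120,-.040,.014),(-.040,.120,.012)):
        for y in np.linspace(a,b,60):
            for z in np.linspace(-.012,top,8): pts.append((Y+c*y-s*z,Z+s*y+c*z))
    for z in np.linspace(-.011,.07,40):
        for y in (G-.012,G+.012): pts.append((Y+c*y-s*z,Z+s*y+c*z))
    for y in (G-.04,G+.04): 
        z=.087; pts.append((Y+c*y-s*z,Z+s*y+c*z))
    p=np.array(pts);best=1
    for y0,y1,z0,z1 in((-.156,.156,0,.006),(-.156,-.15,0,.07),(.15,.156,0,.07),(-.156,-.04,.064,.07),(.13,.156,.064,.07)):
        d=np.maximum.reduce([y0-p[:,0],p[:,0]-y1,z0-p[:,1],p[:,1]-z1]);
        dx=np.maximum(np.maximum(y0-p[:,0],p[:,0]-y1),0);dy=np.maximum(np.maximum(z0-p[:,1],p[:,1]-z1),0)
        best=min(best,np.where(d>0,np.hypot(dx,dy),d).min())
    return best
for a,b in zip(WP,WP[1:]):
    print(b,[round(1e3*sd(*(np.array(a)+(np.array(b)-a)*k)),1) for k in np.linspace(0,1,7)])
print(Y0)
for fl in(1,-1):
    for w in WP:
        q=ctrl.inverse_kinematics(*pose(*w,fl)); print(fl,None if q is None else np.round(q,2))
E
```

```text
(0.01, 0.026, 2) [np.float64(-0.0), np.float64(0.6), np.float64(1.3), np.float64(1.9), np.float64(2.5), np.float64(3.2), np.float64(3.8)]
(-0.008, 0.026, 3) [np.float64(3.8), np.float64(3.5), np.float64(3.1), np.float64(2.8), np.float64(2.4), np.float64(2.1), np.float64(1.7)]
(-0.01, 0.04, 12) [np.float64(1.7), np.float64(1.0), np.float64(0.2), np.float64(-0.6), np.float64(-1.3), np.float64(-2.0), np.float64(-2.7)]
(0.0, 0.055, 18) [np.float64(-2.7), np.float64(-2.2), np.float64(-1.7), np.float64(-1.1), np.float64(-0.6), np.float64(-0.1), np.float64(0.5)]
(0.015, 0.068, 23) [np.float64(0.5), np.float64(1.1), np.float64(1.6), np.float64(2.2), np.float64(2.8), np.float64(3.4), np.float64(3.8)]
(0.04, 0.085, 25) [np.float64(3.8), np.float64(3.2), np.float64(2.6), np.float64(2.1), np.float64(1.6), np.float64(1.1), np.float64(1.0)]
(0.08, 0.11, 27) [np.float64(1.0), np.float64(0.4), np.float64(0.0), np.float64(-0.0), np.float64(0.0), np.float64(-0.2), np.float64(6.7)]
(0.115, 0.14, 27) [np.float64(6.7), np.float64(12.9), np.float64(20.1), np.float64(27.5), np.float64(35.0), np.float64(42.
[... 524 characters left out ...]
31 -0.9 ]
1 [-0.54  0.39  1.66  0.27  1.4  -0.92]
1 [-0.52  0.36  1.68  0.3   1.44 -0.9 ]
1 [-0.48  0.29  1.71  0.33  1.49 -0.86]
1 [-0.44  0.22  1.74  0.35  1.52 -0.81]
1 [-0.38  0.1   1.73  0.27  1.53 -0.71]
1 [-0.22 -0.01  1.77 -0.    1.39 -0.52]
-1 [-0.35  0.32  1.87 -0.    0.96  2.5 ]
-1 [-0.38  0.32  1.84  0.03  1.01  2.45]
-1 [-0.42  0.34  1.81  0.05  1.03  2.41]
-1 [-0.49  0.37  1.73  0.16  1.2   2.29]
-1 [-0.52  0.38  1.69  0.22  1.31  2.25]
-1 [-0.54  0.39  1.66  0.27  1.4   2.22]
-1 [-0.52  0.36  1.68  0.3   1.44  2.24]
-1 [-0.48  0.29  1.71  0.33  1.49  2.28]
-1 [-0.44  0.22  1.74  0.35  1.52  2.34]
-1 [-0.38  0.1   1.73  0.27  1.53  2.43]
-1 [-0.22 -0.01  1.77 -0.    1.39  2.63]
```

```bash
cat > pp.py <<'E'
from plan import G
import numpy as np
from scipy.sparse import coo_matrix
from scipy.sparse.csgraph import dijkstra
pts=[]
for a,b,top in((-.120,-.040,.014),(-.040,.120,.012)):
    for y in np.linspace(a,b,30):
        for z in (-.012,top): pts.append((y,z))
for y in(-.12,.12):
    for z in np.linspace(-.012,.012,6):pts.append((y,z))
for z in np.linspace(.014,.07,12): pts+=[(G-.012,z),(G+.012,z)]
pts+=[(G-.04,.087),(G+.04,.087)];pts=np.array(pts)
B=((-.156,.156,0,.006),(-.156,-.15,0,.07),(.15,.156,0,.07),(-.156,-.04,.064,.07),(.13,.156,.064,.07))
def sd(Y,Z,th):
    t=np.radians(th);c,s=np.cos(t),np.sin(t)
    p=np.c_[Y+c*pts[:,0]-s*pts[:,1],Z+s*pts[:,0]+c*pts[:,1]];best=1
    for y0,y1,z0,z1 in B:
        d=np.maximum.reduce([y0-p[:,0],p[:,0]-y1,z0-p[:,1],p[:,1]-z1])
        dx=np.maximum(np.maximum(y0-p[:,0],p[:,0]-y1),0);dy=np.maximum(np.maximum(z0-p[:,1],p[:,1]-z1),0)
        best=min(best,np.where(d>0,np.hypot(dx,dy),d).min())
    return best
if __name__=="__main__":
    Ys=np.arange(-.02,.131,.005);Zs=np.arange(.018,.19,.003);T=np.arange(0,43,2)
    C=np.array([[[sd(y,z,t) for t in T] for z in Zs] for y in Ys]);sh=C.shape;idx=np.arange(C.size).reshape(sh)
    i,j,w=[],[],[]
    for dy in(-1,0,1):
     for dz in(-1,0,1):
      for dt in(-1,0,1):
        if (dy,dz,dt)<=(0,0,0):continue
        sl=lambda d,n:(slice(max(0,-d),n-max(0,d)),slice(max(0,d),n-max(0,-d)))
        A,Bs=zip(*[sl(d,n) for d,n in zip((dy,dz,dt),sh)])
        c=np.minimum(C[A],C[Bs]).ravel();ok=c>-1e-6
        L=np.sqrt((5*dy)**2+(3*dz)**2+(3*dt)**2)
        i+=list(idx[A].ravel()[ok]);j+=list(idx[Bs].ravel()[ok]);w+=list((L*(1+(.012/np.maximum(c,.0004))**3))[ok])
    g=coo_matrix((w,(i,j)),shape=(C.size,)*2).tocsr()
    k=lambda y,z,t:idx[np.argmin(abs(Ys-y)),np.argmin(abs(Zs-z)),np.argmin(abs(T-t))]
    s,e=k(.02,.018,0),k(.12,.186,0)
    d,pr=dijkstra(g,directed=False,indices=s,return_predecessors=True)
    p=[e]
    while p[-1]!=s:p.append(pr[p[-1]])
    for n in p[::-1]:
        a,b,c=np.unravel_index(n,sh);print(round(Ys[a],3),round(Zs[b],3),T[c],round(1e3*C[a,b,c],1))
E
python3 pp.py
```

```text
0.02 0.018 0 -0.0
0.02 0.021 0 3.0
0.02 0.024 0 6.0
0.02 0.027 0 9.0
0.015 0.03 0 12.0
0.01 0.033 0 15.0
0.005 0.036 2 13.0
0.0 0.039 4 12.1
0.0 0.042 6 11.5
0.0 0.045 8 10.4
0.0 0.048 10 9.2
0.0 0.051 12 7.6
0.005 0.054 14 5.8
0.01 0.057 16 6.4
0.015 0.057 16 6.4
0.02 0.06 16 6.4
0.025 0.06 16 7.3
0.03 0.063 18 8.5
0.035 0.063 18 8.5
0.04 0.066 18 8.9
0.045 0.066 18 10.4
0.05 0.069 20 10.7
0.055 0.072 20 11.0
0.06 0.072 20 12.7
0.065 0.075 22 12.9
0.07 0.078 22 14.3
0.075 0.081 24 15.2
0.08 0.084 24 16.5
0.085 0.087 24 16.2
0.09 0.09 24 17.8
0.095 0.093 24 20.9
0.1 0.096 22 23.5
0.105 0.099 20 23.9
0.105 0.102 20 26.7
0.105 0.105 20 28.4
0.105 0.108 20 29.3
0.11 0.111 18 33.2
0.11 0.114 18 36.0
0.11 0.117 18 37.2
0.115 0.12 16 40.2
0.115 0.123 16 43.1
0.115 0.126 16 44.4
0.12 0.129 14 47.7
0.12 0.132 14 50.6
0.12 0.135 12 53.3
0.12 0.138 10 56.4
0.12 0.141 8 59.7
0.12 0.144 8 62.4
0.12 0.147 8 64.6
0.12 0.15 6 68.7
0.12 0.153 6 71.6
0.12 0.156 6 74.4
0.12 0.159 6 76.9
0.12 0.162 6 79.5
0.12 0.165 4 83.5
0.12 0.168 4 86.5
0.12 0.171 4 89.5
0.12 0.174 4 92.5
0.12 0.177 4 95.5
0.12 0.18 4 98.4
0.12 0.183 2 101.3
0.12 0.186 0 104.0
```

```bash
sed -i '/^WP=/d' plan.py; cat >> plan.py <<'E'
YS=.0185
WP=[(.0185,.026,0),(.010,.033,0),(0,.042,6),(0,.051,12),(.01,.057,16),(.02,.060,16),(.05,.069,20),(.09,.090,24),(.105,.108,20),(.12,.14,10),(.12,.225,0)]
E
python3 - <<'E'
from plan import *
from pp import sd
from rig import ctrl,hand,sensors,imaging
import cv2
for a,b in zip(WP,WP[1:]): print([round(1e3*sd(*(np.array(a)+(np.array(b)-a)*k)),1) for k in np.linspace(0,1,5)])
p,o=pose(YS,.018,0); print(p)
ctrl.move_ptp(p+[0,0,.2],o)
hand.command_gripper(.06,40)
ctrl.move_l(p+[0,0,.075],o,v=.2)
for n in("scene","top"): cv2.imwrite(f"pics/{n}1.png",cv2.resize(imaging.camera(n)["color"][120:290,220:480],None,fx=3,fy=3))
s=sensors.get_state();print(s["time_s"],s["position"],s["ft_force"],s["opening"])
E
```

```text
[np.float64(8.0), np.float64(9.8), np.float64(11.5), np.float64(13.2), np.float64(15.0)]
[np.float64(15.0), np.float64(13.9), np.float64(10.1), np.float64(9.3), np.float64(11.5)]
[np.float64(11.5), np.float64(10.7), np.float64(9.9), np.float64(8.8), np.float64(7.6)]
[np.float64(7.6), np.float64(6.9), np.float64(5.8), np.float64(6.1), np.float64(6.4)]
[np.float64(6.4), np.float64(6.5), np.float64(6.5), np.float64(6.4), np.float64(6.4)]
[np.float64(6.4), np.float64(7.5), np.float64(8.8), np.float64(10.3), np.float64(10.7)]
[np.float64(10.7), np.float64(12.3), np.float64(12.9), np.float64(13.9), np.float64(17.8)]
[np.float64(17.8), np.float64(18.2), np.float64(21.0), np.float64(24.5), np.float64(29.3)]
[np.float64(29.3), np.float64(35.7), np.float64(41.3), np.float64(48.3), np.float64(57.6)]
[np.float64(57.6), np.float64(76.6), np.float64(99.2), np.float64(122.1), np.float64(143.0)]
[ 0.49633334 -0.08841113  0.01      ]
4.5833 [ 0.49793159 -0.08896085  0.08676745] [ 0.4291045  -0.33758682  0.56719353] 0.06019802977339883
```

View pics/scene1.png

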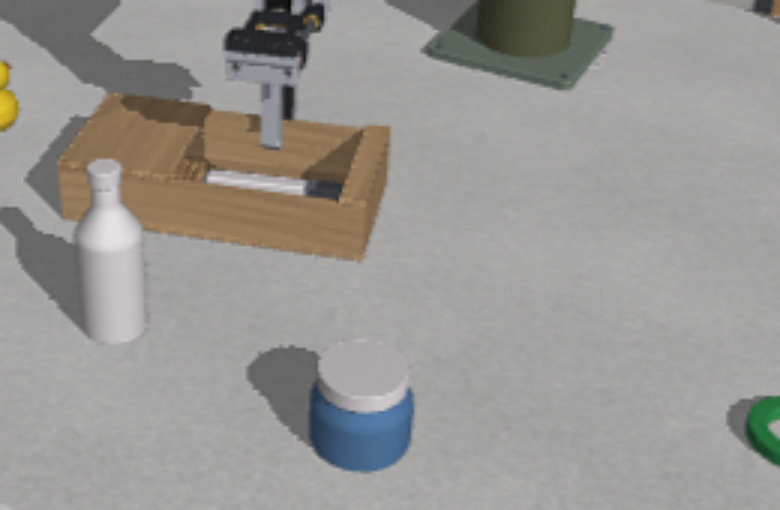

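View pics/top1.png

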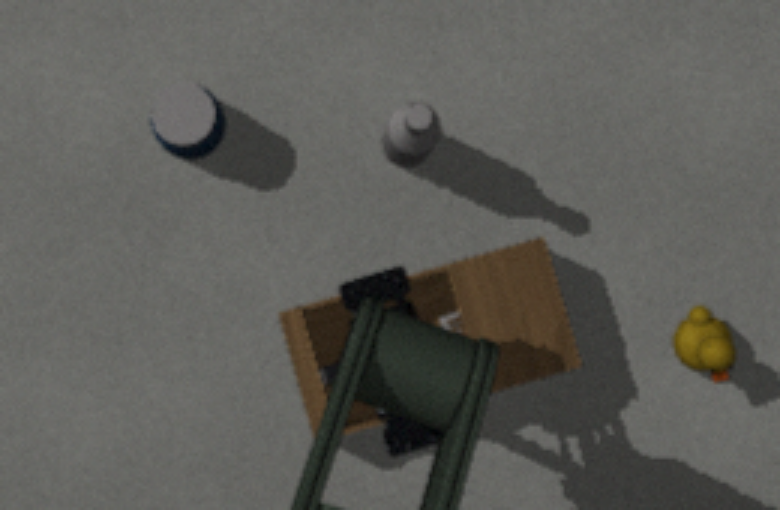

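Gripper hovers over the opening, jaws straddling the handle (scene crop fingers at (272,145), handle (255,182)). Descend and grip.

```bash
python3 - <<'E'
from plan import *
from rig import ctrl,hand,sensors,imaging
import cv2
p,o=pose(YS,.018,0)
print(ctrl.move_l(p+[0,0,.001],o,v=.08,stop_force=12))
s=sensors.get_state();print(s["position"],s["ft_force"])
hand.command_gripper(0.0,40)
s=sensors.get_state();print(s["time_s"],s["position"],s["ft_force"],s["opening"])
cv2.imwrite("pics/scene2.png",cv2.resize(imaging.camera("scene")["color"][120:260,200:400],None,fx=4,fy=4))
E
```

```text
False
[ 0.49694294 -0.08862829  0.01150037] [-0.1115505   0.52324784 -0.09008473]
6.3667 [ 0.49636564 -0.08841449  0.01105339] [-0.39606311 -0.74808423  0.73675699] 0.019570984362529947
```

View pics/scene2.png

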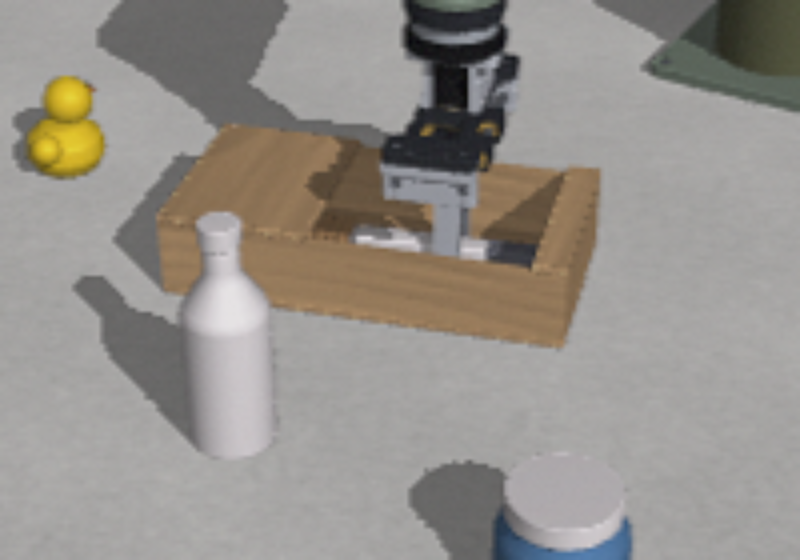

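Jaws closed at 19.6 mm around the handle (fingers at crop (450,240)), matching its 20 mm width. Lift and tilt in guarded steps.

```bash
python3 - <<'E'
from plan import *
from rig import ctrl,hand,sensors,imaging
import cv2
hand.command_gripper(0.0,50)
for w in WP[:6]:
    r=ctrl.move_l(*pose(*w),v=.04,stop_force=12)
    s=sensors.get_state();print(w,r,round(s["time_s"],2),np.round(s["position"]-pose(*w)[0],4),np.round(s["ft_force"],1),round(s["opening"],4))
    if r: break
cv2.imwrite("pics/scene3.png",cv2.resize(imaging.camera("scene")["color"][100:250,190:400],None,fx=3.8,fy=3.8))
E
```

```text
(0.0185, 0.026, 0) False 6.96 [ 0.0001 -0.      0.0002] [-0.5  0.2 -1.5] 0.0196
(0.01, 0.033, 0) False 7.38 [ 0.0003 -0.0004  0.0003] [-0.1  0.2 -1.9] 0.0192
(0, 0.042, 6) False 7.92 [-0.0003  0.     -0.0003] [ 0.   0.5 -2.5] 0.0199
(0, 0.051, 12) False 8.39 [-0.0004  0.0003 -0.0004] [-0.8 -0.1 -1.6] 0.0197
(0.01, 0.057, 16) False 8.87 [-0.0002  0.0001 -0.0002] [ 0.6 -0.1 -1.8] 0.0198
(0.02, 0.06, 16) False 9.28 [-0.0001  0.0004  0.0001] [-0.5  0.3 -1.8] 0.0195
```

View pics/scene3.png

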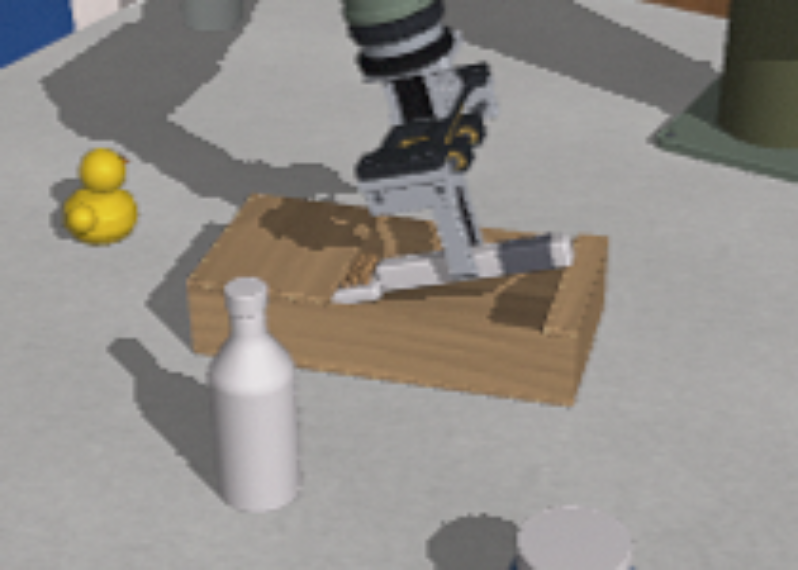

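The handle tip (crop (570,248)) is above the lip and the head is still under the hood, with no contact forces. I'll check the tip against the prediction and continue.

```bash
python3 - <<'E'
from plan import *
from h import *
from rig import ctrl,hand,sensors,imaging
c=imaging.camera("scene")
def bp(Y,Z,th,y,z=0,x=0):
    t=np.radians(th);return np.r_[ORG+U*(Y+np.cos(t)*y-np.sin(t)*z)+x*np.array([U[1],-U[0]]),Z+np.sin(t)*y+np.cos(t)*z]
q=proj(c,[bp(*WP[5],.12)])[0];print("pred tip crop",(q-[190,100]+.5)*3.8,bp(*WP[5],.12)[2],bp(*WP[5],-.12)[2])
ctrl.hold(.2)
for w in WP[6:]:
    r=ctrl.move_l(*pose(*w),v=.06,stop_force=12)
    s=sensors.get_state();print(w,r,round(s["time_s"],2),np.round(s["position"]-pose(*w)[0],4),np.round(s["ft_force"],1),round(s["opening"],4))
    if r: break
ctrl.hold(.5)
for n in("scene","top"): cv2.imwrite(f"pics/{n}4.png",cv2.resize(imaging.camera(n)["color"][80:280,180:480],None,fx=2.6,fy=2.6))
E
```

```text
pred tip crop [569.42006954 248.93649221] 0.09307648269803989 0.026923517301960097
(0.05, 0.069, 20) False 10.26 [ 0.0001 -0.      0.    ] [ 0.5  0.7 -1.3] 0.0198
(0.09, 0.09, 24) False 11.18 [ 0.     -0.0001 -0.0001] [ 0.3  0.2 -0.8] 0.0197
(0.105, 0.108, 20) False 11.69 [0.0001 0.0001 0.0002] [ 0.1 -0.4 -2.2] 0.0193
(0.12, 0.14, 10) False 12.34 [-0.0002 -0.0001 -0.0003] [-0.5 -0.5 -1.3] 0.0196
(0.12, 0.225, 0) False 13.81 [-0.0003 -0.0001 -0.0006] [-1.1 -0.2 -1.5] 0.0194
```

View pics/scene4.png

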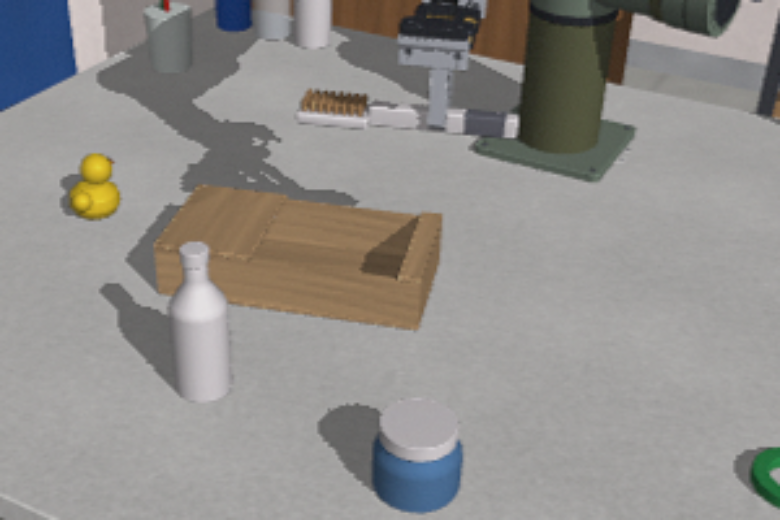

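View pics/top4.png

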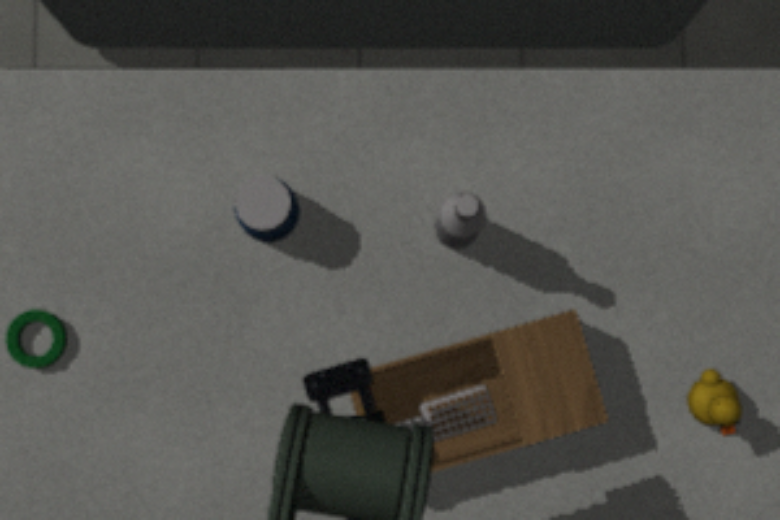

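The brush is out and held level above the box (scene crop head end ~(298,115), tip ~(516,125)); the box and bystanders are where they were. I'll check it numerically, then hand in.

```bash
python3 - <<'E'
from plan import *
from h import *
from rig import ctrl,sensors,imaging
c=imaging.camera("scene")
for y in(-.12,.12):
    X=np.r_[ORG+U*(.12+y),.225]; print(y,(proj(c,[X])[0]-[180,80]+.5)*2.6)
t=imaging.camera("top");a=cv2.imread("pics/top0.png").astype(int);b=cv2.imread("pics/scene0.png").astype(int)
for n,s in(("bottle",np.s_[215:234,246:268]),("jar",np.s_[235:276,322:358]),("duck",np.s_[140:165,205:227]),("ring",np.s_[250:278,467:503]),("box front",np.s_[188:203,275:346])):
    print(n,np.abs(c["color"].astype(int)-b)[s].mean().round(1))
s=sensors.get_state();print(s["time_s"],np.abs(s["qvel"]).max(),s["opening"],s["ft_force"])
E
```

```text
-0.12 [300.2436407  104.53527661]
0.12 [517.1962642  126.56575994]
bottle 1.6
jar 1.5
duck 1.6
ring 1.6
box front 1.5
14.5083 0.001344935816020118 0.01964109882502668 [ 0.1861603   0.63013266 -1.63260441]
```

```bash
python3 -c "
from rig import ctrl
ctrl.close_job()"
```

```text
the job is handed in; nothing more can be done
```

The brush is out of the box and held level above it in the gripper, and the job was handed in at about 14.5 s of the 42 s allowed. No verdict was reported.

- **How it came out:** I gripped the handle across its width about 35 mm from the brush's centre towards the tip. I slid it back from under the lip, tilted it up to 24° and drew the head out from under the hood. I then levelled it with its centre at about 0.225 m by the arm's pose.
- **Tilt through the opening:** with the brush paused at 16°, the handle end was computed at 0.093 m and the head end at 0.027 m. The handle tip in the picture matched the prediction within a pixel.
- **Contact on the way:** no guarded move was stopped by force. The force on the tool stayed at a few newtons, about the brush's weight.
- **Final hold:** finger opening was 19.6 mm on the 20 mm handle and the arm was at rest. The tip was about where predicted, but the head end may hang a few millimetres low (roughly 1°, judged by eye). That is well inside the 15° limit.
- **Box and bystanders:** the scene camera's picture of the box front, bottle, jar, duck and ring was unchanged from the start apart from noise.

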